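Gauge three sawn bars and pass the good one

ROBOT

A 7-joint arm with a two-finger parallel gripper is mounted at the origin on the work surface. World frame = base frame: x ahead of the robot, y to its left, z up, the work surface at z = 0. Lengths are in m, angles in rad, forces in N, time in s.
With the tool pointing down it reaches from about 0.4 to 0.85 m from the base axis. Payload 10.4 kg.
Tool frame: the origin (TCP) lies at the centre of the arm's flange, where the gripper is bolted on; the fingertips stand 173 mm ahead of it and the grasp point (between the pads) lies 155 mm ahead of it (manip.nose_length is the distance from the TCP to the fingertips, in m); z points along the fingers, x is the direction in which the jaws open and shut, and the axes are right-handed (so a half turn about z gives the same grasp; the last joint's range is limited). The gripper opens to 85 mm and grips with 20 to 120 N. Pads are 22 mm wide; open, the fingers measure 114 mm over their backs; the gripper's body (76 mm by 85 mm) begins 54 mm behind the grasp point. The pads swing forward as they close: fully open they stand 13 mm farther back than shut.
Start: joints at [1.143, 0.332, -0.065, 1.46, 0.022, 1.35, -0.088], TCP at [0.246, -0.574, 0.405] pointing down, gripper open.
Joint ranges: [-2.6, 2.6], [-0.5, 2.12], [-1.47, 1.34], [0.16, 2.42], [-1.27, 4.41], [0.06, 2.06], [-2.6, 2.6]. Speed limits (rad/s): [2.22, 2.22, 2.79, 2.79, 3.14, 3.14, 3.14].

INTERFACE

Orientations are given as a unit quaternion [x, y, z, w].
In Python, from workcell import status, cams, order, manip gives the robot as it stands.
- The arm moves only by the tool servo_tool, never from a script. Its argument "motion" is a list that holds one entry, the list of rows, each a list of 6 numbers: the shift along the tool's x, y, z in units of 50 mm (1.0 is 50 mm), then the turn, a rotation vector about the tool's x, y, z in units of 5 degrees (1.0 is 5 degrees). In form: [[[x, y, z, ax, ay, az], ...]]. A call has 1 to 12 rows; each row shifts and turns the pose as measured when the row begins, along the tool's axes as they then stand; what a row does not reach is not made up. A row lasts 1/10 s, in which the tool goes at most 50 mm and 8.59 degrees, less where a joint would pass 70% of its speed; a pose out of reach is approached as far as the arm can. A call is refused whole if a number of a shift passes 1 or a number of a turn 1, either way. A call with a gripper value outside its range is refused whole. "jaw" is the closure in counts, from 0 (fully open) to 255 (shut), set as the call begins (left out, the last holds). The fingers move at their own pace and stop on an object; "force" is the grip in N (left out, the last holds). Time passes only in rows, so rows that do not move let the fingers close. It gives the time, the measured TCP pose, the force and the opening at its end, in the units of the state.
- status.get_obs(): the state, without advancing time (a new reading comes with each control period).
- cams.camera(name): name is "side" or "top" or "wrist"; returns a dict with "color" (480x640x3 uint8, red, green, blue), "vertical_fov" (degrees; the focal length in pixels is half the picture's height over the tangent of half this angle, whatever the lens; pixels are square), "cx", "cy" (the principal point, pixels), "extrinsics" (4x4, takes a point from camera to world coordinates). Camera axes: x right, y down, z forward; pixel columns grow to the right and rows downward; lengths in m; the calibration is good to about 2 mm. A picture is of the moment at which its call begins. There is no depth.
- order.hand_in(): hands the job in, once; it reports no verdict.
The state is a dict: "clock": time; "joint_pos": joint angles; "joint_velocities": joint speeds; "tau": joint torques, N m; "position": TCP position; "ee_rot": TCP orientation; "ft_force": force on the tool from outside, world axes, zero at the start; "torque": the same for the moment, N m; "grip_width": opening from 0.0 (shut) to 1.0 (fully open).
Only numpy, scipy, OpenCV 4.12 (cv2) and the standard library are available. Lean on these libraries where they do the work, as an engineer would, in place of code of your own. Each camera call takes 0.05 s, during which the arm holds its last target.

TASK

Try the three aluminium bars in the limit gauge: slide each along its own lane, without forcing it, until it will go no further - at the first (go) slot, the second (no-go) slot or the end stop. Lift out the one that passes go but is stopped by no-go and lay it flat, not dropped, in the black tray; leave the two rejects where the gauge stopped them and everything else as it is.

Things in the scene. Friction and masses are not known exactly. Their poses are not given: they have to be found in the camera images.
- gauge: Steel limit gauge, fixed: base plate 5 mm thick with three equal lanes along its x, at y = -76, 0, +76 mm, closed by a go slot, a no-go slot and an end stop in turn. Origin: under the plate at the middle lane's go slot entry; +x is the way bars are pushed, z up. Plate x = -210 to 115 mm. Guide ribs 52 mm apart and 8 mm high (over the plate) line each lane, x = -205 to -6.
- go_slot (a point): Middle lane, on the plate where the go slot begins (gauge x = 0; same x in all lanes). Slot 43 mm wide, 20 mm long, jaws 22 mm high over the plate, chamfered lead-in 6 mm before it. A bar stopped here has its centre near gauge x = -77 mm.
- nogo_slot (a point): Middle lane, on the plate where the no-go slot begins (gauge x = 50 mm). Slot 37 mm wide, 20 mm long, jaws 22 mm high, lead-in 5 mm. A bar stopped here has its centre near gauge x = -27 mm; lengths of it between the ribs stay free to grip, with 30 mm free beside it.
- end_stop (a point): Middle lane, on the plate at the face of the end stop (gauge x = 100 mm), a bar 22 mm high across all lanes. A bar that passes both slots stops here, centre at gauge x = 25 mm.
- bar_a: One of three bare aluminium bars, 150 mm long, 32 mm high, 0.35 to 0.7 kg, one each about 34, 40 and 46 mm wide; the name does not say which, the gauge does. Any may lie in any lane. Origin: centre of the underside; x along its length, z up. Starts loose and flat on the plate, centred in its lane to 2 mm, leading end 15 to 50 mm short of the go slot; resists sliding with up to about 8 N.
- bar_b: One of three bare aluminium bars, 150 mm long, 32 mm high, 0.35 to 0.7 kg, one each about 34, 40 and 46 mm wide; the name does not say which, the gauge does. Any may lie in any lane. Origin: centre of the underside; x along its length, z up. Starts loose and flat on the plate, centred in its lane to 2 mm, leading end 15 to 50 mm short of the go slot; resists sliding with up to about 8 N.
- bar_c: One of three bare aluminium bars, 150 mm long, 32 mm high, 0.35 to 0.7 kg, one each about 34, 40 and 46 mm wide; the name does not say which, the gauge does. Any may lie in any lane. Origin: centre of the underside; x along its length, z up. Starts loose and flat on the plate, centred in its lane to 2 mm, leading end 15 to 50 mm short of the go slot; resists sliding with up to about 8 N.
- tray: Shallow open black plastic tray, fixed to the bench, 220 x 130 mm outside, walls 4 mm thick and 26 mm high, floor 4 mm thick. Origin: centre of the underside; x along its length, z up. Long enough for one bar along its x.
- tin: Bystander: closed bare metal tin, 72 mm across, 75 mm high. Origin: centre of the underside.
- hammer: Bystander: hammer lying on the bench to the right of the gauge, along its x.
- wrench: Bystander: wrench lying on the bench to the right of the gauge, along its x.
- brush: Bystander: hand brush lying on the bench beyond the tray, along its x.
- strip: Bystander: planed wooden strip, 200 x 34 x 20 mm, lying on the bench beyond the gauge, along its x.
- offcut: Bystander: steel offcut, 70 x 50 x 30 mm, on the bench near the corner of the gauge and the tray, on the robot side.
There are look-alikes about, which are no part of the job. What is shaped like the bar_a but blue is not meant. What is shaped like the bar_b but orange is not meant.

How it is judged:
By the outcome, as a careful person would: the job done as asked, in the order asked, and still so for the second after the job is handed in, with the robot touching nothing.
It also fails if it takes over 62 s, if anything falls off the work surface, if the arm or the gripper's body presses on something with over 40 N, if the wrist force passes 120 N, or if a joint passes its speed limit or range.

## Working session

There is one attempt and no reset: what is moved stays moved. The work goes in short steps, Python scripts to look and compute and a tool call to move; the robot and the scene stay as the last step left them, time stands still between calls to the robot, and variables do not carry over. Pictures are saved under pics/ and viewed, and the job is handed in when it is done.

Besides the shell and the picture viewer there is one more tool, called after "Call:" as name([rows], argument=value, ...), one row to a line, values as JSON. servo_tool: Moves the arm, as the interface text tells. Its arguments: {"type":"object","properties":{"motion":{"type":"array","items":{"type":"array","items":{"type":"array","items":{"type":"number"}}}},"jaw":{"type":"number"},"force":{"type":"number"}},"required":["motion"]}

```bash
mkdir -p pics; ls; python3 - <<'E'
from workcell import status,cams,order,manip
import cv2
o=status.get_obs()
for k,v in o.items(): print(k,v)
print(manip.nose_length)
for n in ("top","side","wrist"):
    c=cams.camera(n)
    cv2.imwrite(f"pics/{n}0.png",c["color"][:,:,::-1])
    print(n,c["vertical_fov"],c["cx"],c["cy"],c["extrinsics"].tolist() if hasattr(c["extrinsics"],'tolist') else c["extrinsics"], [k for k in c])
E
```

```text
pics
clock 0.0
joint_pos [ 1.1433851   0.33287991 -0.06470464  1.46094197  0.02159017  1.34988811
 -0.08852981]
joint_velocities [-0.00012241  0.00010463 -0.00118047  0.00024428  0.00166158 -0.00048057
  0.00062901]
tau [ 1.03316877e-03 -6.25453591e+01  4.93118924e-02 -3.91589892e+01
  1.61150121e-02  9.91568493e-03 -1.69283425e-05]
position [ 0.24611301 -0.57436523  0.40391043]
ee_rot [ 8.34816896e-01 -5.50527243e-01 -6.08210739e-04 -3.68483504e-04]
ft_force [ 0.4166992  -0.29243025  0.08337754]
torque [-0.01806692  0.00954734  0.035437  ]
grip_width 0.9985091495136426
0.1734
top 45.760430903921524 321.0774533155946 240.5611762772832 [[-0.011791881159592127, -0.9976049294579642, 0.06815685042524053, 0.3826853518803429], [-0.9999271898540711, 0.011589740230596338, -0.003360492810259036, -0.025403806589972076], [0.002562524001558333, -0.06819151444687124, -0.9976689585369406, 1.6440183972661464], [0.0, 0.0, 0.0, 1.0]] ['color', 'vertical_fov', 'cx', 'cy', 'extrinsics']
side 57.853604089318885 320.87766686728156 236.41553569041497 [[-0.7288268848913491, -0.5366041329109195, 0.4252850531143702, 0.064731048993897], [-0.6846826001583658, 0.5753433506199513, -0.447425709965115, 0.4029274195728118], [-0.004594442289522579, -0.6172811623890105, -0.786729214952464, 0.8031554233457655], [0.0, 0.0, 0.0, 1.0]] ['color', 'vertical_fov', 'cx', 'cy', 'extrinsics']
wrist 65.88616809636564 314.15991250857843 233.19000200443938 [[0.39351669725923577, -0.8789026892273948, -0.269582402702833, 0.31439661950986514], [-0.9193162891219986, -0.37668637551129164, -0.1138636687408255, -0.5442500578163948], [-0.0014729335141467977, 0.2926387489260705, -0.9562219371536312, 0.37379719905127234], [0.0, 0.0, 0.0, 1.0]] ['color', 'vertical_fov', 'cx', 'cy', 'extrinsics']
```

View pics/top0.png

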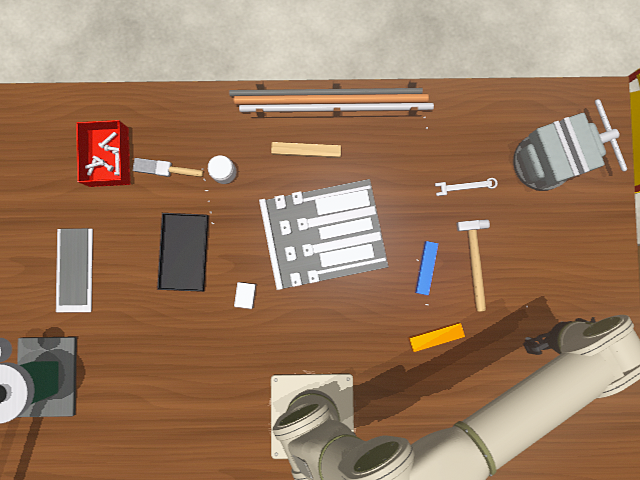

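View pics/side0.png

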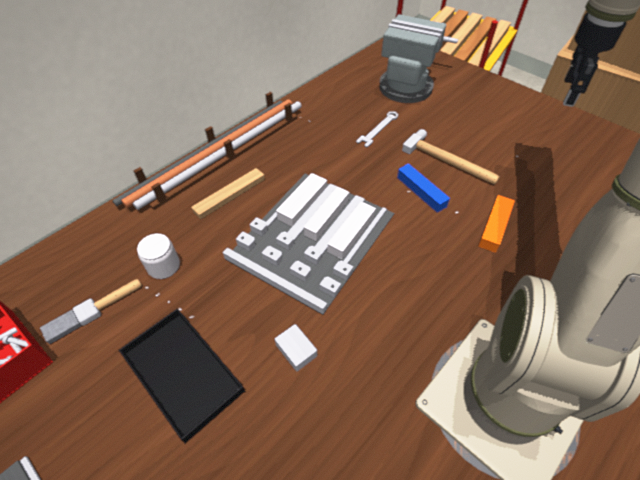

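View pics/wrist0.png

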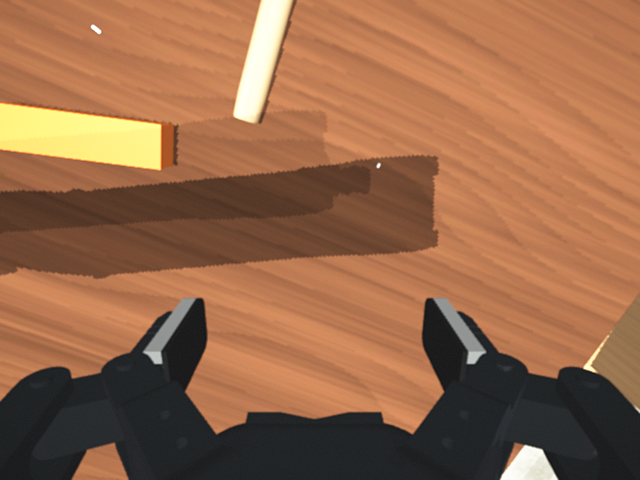

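The top view shows the gauge at about (325,235) with three bare bars at its right side, and its end stop on the left, so +x runs left in the picture. The blue bar (427,268) and the orange bar (437,337) are off the gauge and are the look-alikes. The tray is at (183,252).

```bash
python3 - <<'E'
import cv2
i=cv2.imread("pics/top0.png")
c=i[170:300,250:400]; cv2.imwrite("pics/top0_g.png",cv2.resize(c,None,fx=5.3,fy=4.6*5.3/4.6*0.85 if 0 else 4.6,interpolation=cv2.INTER_CUBIC) if 0 else cv2.resize(c,(750,600) if 0 else (690,598),interpolation=cv2.INTER_CUBIC))
i=cv2.imread("pics/side0.png")
c=i[160:320,210:410]; cv2.imwrite("pics/side0_g.png",cv2.resize(c,(750,600),interpolation=cv2.INTER_CUBIC))
E
```

```text
(no output)
```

View pics/top0_g.png

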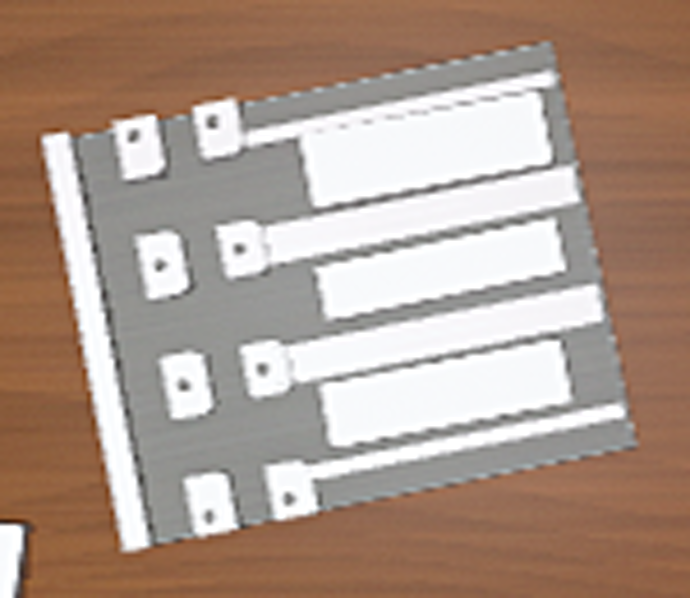

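View pics/side0_g.png

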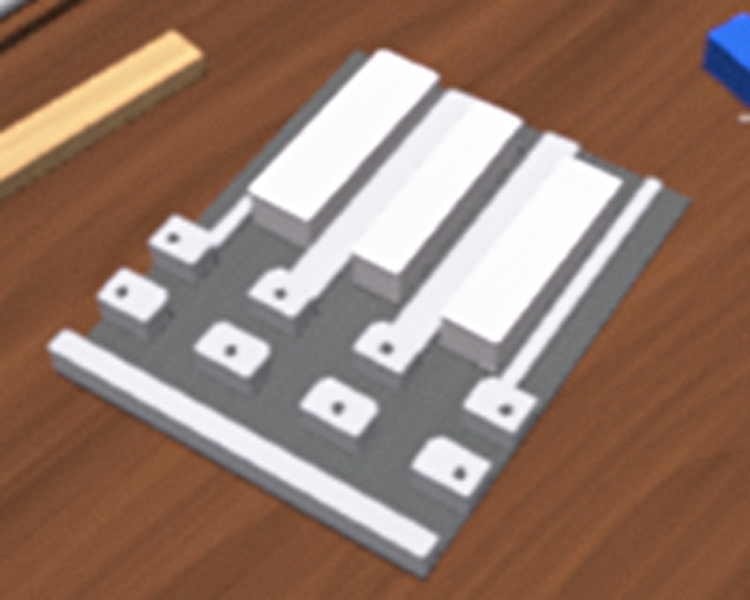

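```bash
cat > h.py <<'E'
import numpy as np, cv2
from scipy.optimize import least_squares
from scipy.spatial.transform import Rotation as R
CAM={'top':(45.760430903921524,321.0774533155946,240.5611762772832,[[-0.011791881159592127,-0.9976049294579642,0.06815685042524053,0.3826853518803429],[-0.9999271898540711,0.011589740230596338,-0.003360492810259036,-0.025403806589972076],[0.002562524001558333,-0.06819151444687124,-0.9976689585369406,1.6440183972661464],[0,0,0,1]]),
'side':(57.853604089318885,320.87766686728156,236.41553569041497,[[-0.7288268848913491,-0.5366041329109195,0.4252850531143702,0.064731048993897],[-0.6846826001583658,0.5753433506199513,-0.447425709965115,0.4029274195728118],[-0.004594442289522579,-0.6172811623890105,-0.786729214952464,0.8031554233457655],[0,0,0,1]])}
def proj(c,P):
    v,cx,cy,E=CAM[c] if isinstance(c,str) else c; E=np.array(E); f=240/np.tan(np.radians(v)/2)
    p=(np.atleast_2d(P)-E[:3,3])@E[:3,:3]
    return np.c_[cx+f*p[:,0]/p[:,2],cy+f*p[:,1]/p[:,2]]
def unproj(c,uv,z):
    v,cx,cy,E=CAM[c] if isinstance(c,str) else c; E=np.array(E); f=240/np.tan(np.radians(v)/2)
    uv=np.atleast_2d(uv).astype(float)
    d=np.c_[(uv[:,0]-cx)/f,(uv[:,1]-cy)/f,np.ones(len(uv))]@E[:3,:3].T
    return E[:3,3]+d*((z-E[2,3])/d[:,2])[:,None]
E
cat > fit.py <<'E'
from h import *
top=lambda a:np.array(a)/4.6+[250,170]
side=lambda a:np.array(a)/3.75+[210,160]
F=[('top',(552,43),-210,-1,5),('top',(635,445),-210,1,5),('top',(43,138),115,-1,27),('top',(68,131),100,-1,27),('top',(122,552),115,1,27),('top',(148,545),100,1,27),
('side',(52,347),115,-1,27),('side',(66,330),100,-1,27),('side',(425,555),115,1,27),('side',(438,540),100,1,27),('side',(690,200),-210,1,5),
('top',(574,165),-205,-50.,13),('top',(581,201),-205,-26.,13),('top',(598,285),-205,26.,13),('top',(606,323),-205,50.,13)]
def res(p):
    out=[]
    for c,uv,x,y,z in F:
        y=y*p[3] if isinstance(y,int) else y*1e-3
        w=np.array([p[0]+np.cos(p[2])*x*1e-3-np.sin(p[2])*y,p[1]+np.sin(p[2])*x*1e-3+np.cos(p[2])*y,z*1e-3])
        out.append((proj(c,w)[0]-(top if c=='top' else side)(uv)))
    return np.array(out)
s=least_squares(lambda p:res(p).ravel(),[.43,0,1.5,.125],loss='soft_l1')
print(s.x,np.degrees(s.x[2])); print(res(s.x).round(1).tolist())
g=s.x
def tog(P):
    d=P[:,:2]-g[:2];c,sn=np.cos(g[2]),np.sin(g[2])
    return np.c_[d@[c,sn],d@[-sn,c]]*1e3
for n,q in {'far':[(302,140),(318,207),(552,160),(545,92)],'mid':[(316,266),(328,319),(564,270),(556,219)],'near':[(321,385),(333,446),(570,395),(560,340)]}.items():
    print(n,tog(unproj('top',top(q),.037)).round(1).tolist())
for n,q in {'far':[(250,188),(305,222),(440,76),(380,48)],'mid':[(353,257),(403,277),(522,122),(470,95)],'near':[(443,320),(495,343),(622,183),(573,158)]}.items():
    print(n,tog(unproj('side',side(q),.037)).round(1).tolist())
tr=unproj('top',[(163,213),(209,214),(205,291),(158,290)],.026);print(tr.round(3).tolist(),tr.mean(0))
E
python3 fit.py
```

```text
[0.504519   0.00559362 1.75861216 0.13051282] 100.76105470492345
[[0.3, -0.1], [0.8, 0.5], [0.5, 0.1], [0.3, 0.6], [1.0, -0.2], [0.5, 0.3], [-1.1, 0.3], [-0.4, 0.2], [-0.7, 1.0], [-0.2, -0.5], [-0.1, -0.3], [-0.2, 0.3], [-0.0, 0.6], [-0.0, -0.1], [-0.1, -0.2]]
far [[-41.1, -96.6], [-42.5, -53.8], [-190.2, -53.8], [-194.6, -96.2]]
mid [[-34.1, -18.2], [-34.8, 15.4], [-183.5, 14.5], [-185.1, -17.4]]
near [[-22.5, 54.4], [-22.3, 92.6], [-171.4, 90.8], [-172.3, 56.4]]
far [[-43.8, -98.0], [-39.2, -52.7], [-191.8, -49.6], [-192.9, -98.1]]
mid [[-31.8, -12.1], [-35.0, 21.9], [-184.3, 17.8], [-187.3, -23.5]]
near [[-20.4, 59.3], [-22.3, 93.7], [-172.0, 97.6], [-174.2, 61.2]]
[[0.577, 0.42, 0.026], [0.573, 0.289, 0.026], [0.354, 0.3, 0.026], [0.358, 0.433, 0.026]] [0.46564045 0.36031651 0.026     ]
```

```bash
cat > plan.py <<'E'
from h import *
from workcell import status
G=np.array([.5045,.0056]);A=np.radians(100.76)
def g2w(gx,gy): return G+np.array([np.cos(A)*gx-np.sin(A)*gy,np.sin(A)*gx+np.cos(A)*gy])*1e-3
def w2g(p):
    d=np.array(p[:2])-G;return np.array([d@[np.cos(A),np.sin(A)],d@[-np.sin(A),np.cos(A)]])*1e3
def show():
    o=status.get_obs();r=R.from_quat(o['ee_rot']).as_matrix()
    print('t',round(o['clock'],2),'tcp',np.round(o['position'],4),'g',w2g(o['position']).round(1),'yaw',np.degrees(np.arctan2(r[1,0],r[0,0])).round(2),'tilt',np.degrees(np.arccos(-r[2,2])).round(2),'F',np.round(o['ft_force'],1),'w',round(o['grip_width'],3)); return o
def plan(xyz,yaw,n=None,step=.045,ang=5,lag=1.0):
    """rows from the current pose to xyz and tool-x yaw (deg), tool down"""
    o=show();p=np.array(o['position']);r=R.from_quat(o['ee_rot'])
    T=R.from_euler('z',yaw,degrees=True)*R.from_euler('x',180,degrees=True)
    d=np.array(xyz)-p
    rv=(r.inv()*T).as_rotvec(degrees=True)
    n=n or int(max(np.ceil(np.linalg.norm(d)/step),np.ceil(abs(rv).max()/ang),1))
    rows=[]
    for k in range(n):
        s=r.inv().apply(d/n)/.05; rows.append([float(v) for v in np.r_[s,rv/n/5].round(2)])
        r=r*R.from_rotvec(rv/n,degrees=True)
    print(n);
    for i in range(0,n,12): print(str([rows[i:i+12]]).replace(' ',''))
E
python3 - <<'E'
from plan import *
w=g2w(-225,-76);print(w,g2w(-216,0),g2w(-205,76))
plan([*w,.27],10.76)
E
```

```text
[ 0.62117024 -0.20125515] [ 0.54482623 -0.20660225] [ 0.46810882 -0.20998451]
t 0.15 tcp [ 0.2461 -0.5744  0.4041] g [-521.6  362.2] yaw -66.81 tilt 0.06 F [-0.2  0.1 -0. ] w 1.0
16
[[[-0.24,-0.61,0.17,-0.0,0.0,-0.97],[-0.19,-0.63,0.17,-0.0,0.0,-0.97],[-0.14,-0.65,0.17,-0.0,0.0,-0.97],[-0.08,-0.66,0.17,-0.0,0.0,-0.97],[-0.03,-0.66,0.17,-0.0,0.0,-0.97],[0.03,-0.66,0.17,-0.0,0.0,-0.97],[0.09,-0.66,0.17,-0.0,0.0,-0.97],[0.14,-0.65,0.17,-0.0,0.0,-0.97],[0.19,-0.63,0.17,-0.0,0.0,-0.97],[0.25,-0.61,0.17,-0.0,0.0,-0.97],[0.3,-0.59,0.17,-0.0,0.0,-0.97],[0.35,-0.56,0.17,-0.0,0.0,-0.97]]]
[[[0.39,-0.53,0.17,-0.0,0.0,-0.97],[0.44,-0.5,0.17,-0.0,0.0,-0.97],[0.48,-0.46,0.17,-0.0,0.0,-0.97],[0.51,-0.42,0.17,-0.0,0.0,-0.97]]]
```

Call:
servo_tool([
  [[-0.24,-0.61,0.15,0,0,-0.97],[-0.19,-0.63,0.15,0,0,-0.97],[-0.14,-0.65,0.15,0,0,-0.97],[-0.08,-0.66,0.15,0,0,-0.97],[-0.03,-0.66,0.15,0,0,-0.97],[0.03,-0.66,0.15,0,0,-0.97],[0.09,-0.66,0.15,0,0,-0.97],[0.14,-0.65,0.15,0,0,-0.97],[0.19,-0.63,0.15,0,0,-0.97],[0.25,-0.61,0.15,0,0,-0.97],[0.3,-0.59,0.15,0,0,-0.97],[0.35,-0.56,0.15,0,0,-0.97]],
], jaw=255, force=40)

```text
clock: 1.35
position: [0.5283, -0.2844, 0.3078]
ee_rot: [0.998, -0.061, -0.003, -0.0]
ft_force: [0.3, -0.5, -0.1]
grip_width: -0.005
```

```bash
python3 - <<'E'
from plan import *
plan([*g2w(-225,-76),.26],10.76)
E
```

```text
t 1.35 tcp [ 0.5283 -0.2844  0.3078] g [-289.3   30.7] yaw -6.97 tilt 0.3 F [ 0.3 -0.5 -0.1] w -0.005
4
[[[0.41,-0.47,0.24,-0.0,0.01,-0.89],[0.45,-0.44,0.24,-0.0,0.01,-0.89],[0.48,-0.4,0.24,-0.0,0.01,-0.89],[0.51,-0.36,0.24,-0.0,0.01,-0.89]]]
```

Call:
servo_tool([
  [[0.41,-0.47,0.24,0,0.01,-0.89],[0.45,-0.44,0.24,0,0.01,-0.89],[0.48,-0.4,0.24,0,0.01,-0.89],[0.51,-0.36,0.24,0,0.01,-0.89],[0,0,0,0,0,0]],
])

```text
clock: 1.85
position: [0.6261, -0.1916, 0.2553]
ee_rot: [0.994, 0.105, -0.001, -0.002]
ft_force: [-0.2, 0.3, -0.4]
grip_width: 0.004
```

```bash
python3 - <<'E'
from plan import *
from workcell import cams
plan([*g2w(-225,-76),.194],10.76)
c=cams.camera('wrist');cv2.imwrite('pics/w1.png',c['color'][:,:,::-1])
C=(c['vertical_fov'],c['cx'],c['cy'],c['extrinsics'])
i=c['color'][:,:,::-1].copy()
for P in ([-205,-50,13],[-205,-26,13],[-192,-53,37],[-192,-99,37],[-205,-102,13],[-6,-102,13],[-210,-130,5]):
    u=proj(C,[*g2w(*P[:2]),P[2]/1e3])[0]; print(P,u.round()); cv2.circle(i,(int(u[0]),int(u[1])),4,(0,0,255),1)
cv2.imwrite('pics/w1o.png',i)
E
```

```text
t 1.85 tcp [ 0.6261 -0.1916  0.2553] g [-216.4  -82.6] yaw 12.08 tilt 0.31 F [-0.2  0.3 -0.4] w 0.004
2
[[[-0.07,0.09,0.61,-0.03,0.01,0.13],[-0.07,0.09,0.61,-0.03,0.01,0.13]]]
[-205, -50, 13] [261. 233.]
[-205, -26, 13] [221. 232.]
[-192, -53, 37] [260. 222.]
[-192, -99, 37] [347. 224.]
[-205, -102, 13] [348. 234.]
[-6, -102, 13] [ 370. -193.]
[-210, -130, 5] [391. 239.]
```

View pics/w1o.png

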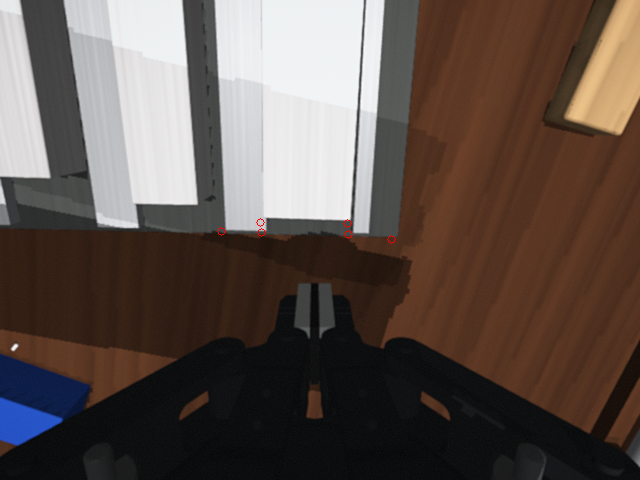

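The wrist view shows the far bar's trailing end at (264–352, 219). The fitted gauge pose lands within about 2 mm of it, with the blue look-alike at lower left. Next I descend behind the far bar.

Call:
servo_tool([
  [[-0.06,0.1,0.6,-0.03,0.01,0.13],[-0.06,0.1,0.6,-0.03,0.01,0.13],[0,0,0,0,0,0]],
])

```text
clock: 2.2
position: [0.6203, -0.2075, 0.1955]
ee_rot: [0.996, 0.089, 0.0, 0.002]
ft_force: [-0.2, -0.4, -0.4]
grip_width: 0.002
```

```bash
python3 - <<'E'
from plan import *
plan([*g2w(-205,-77),.195],10.76,n=2)
E
```

```text
t 2.2 tcp [ 0.6203 -0.2075  0.1955] g [-231.  -74.] yaw 10.24 tilt 0.26 F [-0.2 -0.4 -0.4] w 0.002
2
[[[0.03,-0.26,0.0,0.03,0.0,-0.05],[0.03,-0.26,0.0,0.03,0.0,-0.05]]]
```

Call:
servo_tool([
  [[0.03,-0.22,0,0.03,0,-0.05],[0.03,-0.2,0,0,0,-0.05],[0,-0.14,0,0,0,0],[0,-0.14,0,0,0,0],[0,-0.14,0,0,0,0]],
])

```text
clock: 2.7
position: [0.6161, -0.1647, 0.2012]
ee_rot: [0.996, 0.092, 0.003, 0.003]
ft_force: [0.4, -2.6, -0.7]
grip_width: 0.0
```

```bash
python3 - <<'E'
from plan import *
show()
E
```

```text
t 2.7 tcp [ 0.6161 -0.1647  0.2012] g [-188.1  -77.9] yaw 10.6 tilt 0.45 F [ 0.4 -2.6 -0.7] w 0.0
```

Call:
servo_tool([
  [[0,-0.1,0.04,0.04,0,0],[0,-0.1,0.04,0.04,0,0],[0,-0.1,0.02,0,0,0]],
])

```text
clock: 3.0
position: [0.6151, -0.1536, 0.201]
ee_rot: [0.996, 0.091, 0.006, 0.005]
ft_force: [0.1, -4.1, -0.2]
grip_width: -0.0
```

```bash
python3 - <<'E'
from plan import *
show()
E
```

```text
t 3.0 tcp [ 0.6151 -0.1536  0.201 ] g [-177.   -78.9] yaw 10.4 tilt 0.9 F [ 0.1 -4.1 -0.2] w -0.0
```

```bash
python3 - <<'E'
from plan import *
plan([*g2w(-165,-77.5),.198],10.76,n=3)
E
```

```text
t 3.0 tcp [ 0.6151 -0.1536  0.201 ] g [-177.   -78.9] yaw 10.4 tilt 0.9 F [ 0.1 -4.1 -0.2] w -0.0
3
[[[-0.01,-0.08,0.02,0.04,-0.05,-0.02],[-0.01,-0.08,0.02,0.04,-0.05,-0.02],[-0.01,-0.08,0.02,0.04,-0.05,-0.02]]]
```

Call:
servo_tool([
  [[-0.01,-0.1,0.02,0.04,-0.05,-0.02],[-0.01,-0.1,0.02,0.04,-0.05,-0.02],[-0.01,-0.1,0.02,0.04,-0.05,-0.02]],
])

```text
clock: 3.3
position: [0.612, -0.1418, 0.2009]
ee_rot: [0.996, 0.092, 0.002, 0.003]
ft_force: [1.0, -5.9, 2.0]
grip_width: -0.002
```

```bash
python3 - <<'E'
from plan import *
show()
E
```

```text
t 3.3 tcp [ 0.612  -0.1418  0.2009] g [-164.9  -78.1] yaw 10.5 tilt 0.46 F [ 1.  -5.9  2. ] w -0.002
```

Call:
servo_tool([
  [[0,-0.1,0.02,0.02,-0.02,-0.02],[0,-0.1,0.02,0.02,-0.02,-0.02]],
])

```text
clock: 3.5
position: [0.611, -0.136, 0.201]
ee_rot: [0.996, 0.091, 0.002, 0.006]
ft_force: [3.9, -20.5, 0.2]
grip_width: -0.003
```

```bash
python3 - <<'E'
from plan import *
show()
from workcell import cams
c=cams.camera('top')['color'][:,:,::-1];cv2.imwrite('pics/t2.png',cv2.resize(c[160:310,240:420],(720,600),interpolation=cv2.INTER_CUBIC))
E
```

```text
t 3.5 tcp [ 0.611 -0.136  0.201] g [-159.   -78.1] yaw 10.5 tilt 0.72 F [  3.9 -20.5   0.2] w -0.003
```

View pics/t2.png

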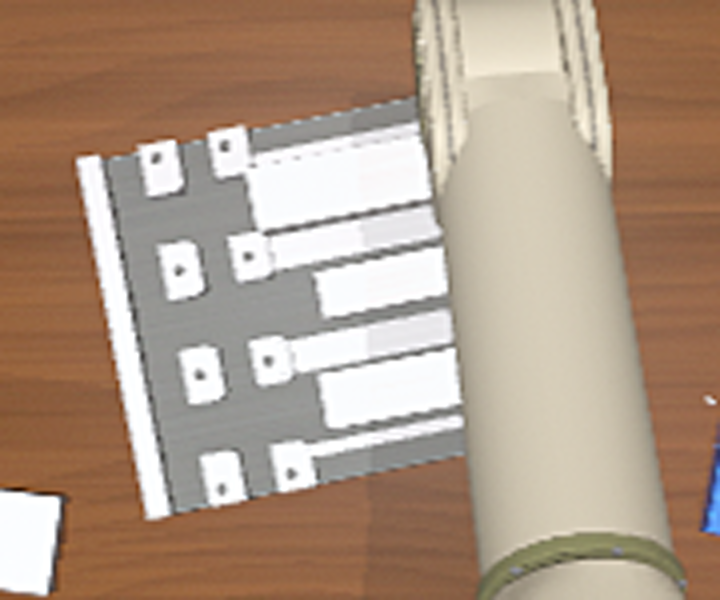

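Call:
servo_tool([
  [[0,-0.06,0,0,0,0]],
])

```text
clock: 3.65
position: [0.6104, -0.1356, 0.2015]
ee_rot: [0.996, 0.09, 0.003, 0.008]
ft_force: [2.4, -7.5, -1.7]
grip_width: -0.003
```

```bash
python3 - <<'E'
from plan import *
show()
E
```

```text
t 3.65 tcp [ 0.6104 -0.1356  0.2015] g [-158.5  -77.7] yaw 10.34 tilt 0.96 F [ 2.4 -7.5 -1.7] w -0.003
```

Call:
servo_tool([
  [[0,0.3,0,-0.05,-0.05,0],[0,0.4,-0.5,-0.05,-0.05,0],[0,0.4,-0.5,0,0,0]],
])

```text
clock: 3.95
position: [0.6196, -0.1869, 0.2511]
ee_rot: [0.996, 0.093, -0.004, 0.011]
ft_force: [-0.8, -0.3, 1.2]
grip_width: 0.001
```

```bash
python3 - <<'E'
from plan import *
plan([*g2w(-212,0),.25],10.76,n=2)
E
```

```text
t 3.95 tcp [ 0.6196 -0.1869  0.2511] g [-210.6  -77.2] yaw 10.64 tilt 1.31 F [-0.8 -0.3  1.2] w 0.001
2
[[[-0.77,0.02,0.02,0.12,0.06,-0.01],[-0.77,0.01,0.01,0.12,0.06,-0.01]]]
```

Call:
servo_tool([
  [[-0.77,0.02,0.02,0.12,0.06,0],[-0.77,0.01,0.01,0.12,0.06,0],[0,0.02,0.5,0,0,0],[0,0.02,0.5,0,0,0],[0,0,0,0,0,0]],
])

```text
clock: 4.45
position: [0.5446, -0.2108, 0.2051]
ee_rot: [0.996, 0.09, 0.005, 0.001]
ft_force: [-0.5, 0.0, -0.6]
grip_width: -0.004
```

```bash
python3 - <<'E'
from plan import *
plan([*g2w(-192,0),.196],10.76,n=2)
E
```

```text
t 4.45 tcp [ 0.5446 -0.2108  0.2051] g [-220.1    1.1] yaw 10.36 tilt 0.59 F [-0.5  0.  -0.6] w -0.004
2
[[[0.01,-0.28,0.09,0.02,-0.06,-0.04],[0.01,-0.28,0.09,0.02,-0.06,-0.04]]]
```

Call:
servo_tool([
  [[0.01,-0.28,0.09,0.02,-0.06,-0.04],[0.01,-0.28,0.09,0.02,-0.06,-0.04],[0,-0.12,0.03,0.02,0,0],[0,-0.12,0.03,0.02,0,0],[0,-0.12,0.03,0.02,0,0],[0,-0.12,0.03,0.02,0,0]],
])

```text
clock: 5.05
position: [0.5399, -0.1587, 0.1971]
ee_rot: [0.996, 0.094, 0.005, 0.002]
ft_force: [0.5, -6.5, 4.8]
grip_width: -0.002
```

```bash
python3 - <<'E'
from plan import *
plan([*g2w(-122,0),.198],10.76,n=6)
E
```

```text
t 5.05 tcp [ 0.5399 -0.1587  0.1971] g [-168.1   -4. ] yaw 10.79 tilt 0.57 F [ 0.5 -6.5  4.8] w -0.002
6
[[[-0.01,-0.15,-0.0,0.01,-0.02,0.0],[-0.01,-0.15,-0.0,0.01,-0.02,0.0],[-0.01,-0.15,-0.0,0.01,-0.02,0.0],[-0.01,-0.15,-0.0,0.01,-0.02,0.0],[-0.01,-0.15,-0.0,0.01,-0.02,0.0],[-0.01,-0.15,-0.0,0.01,-0.02,0.0]]]
```

Call:
servo_tool([
  [[-0.03,-0.13,0,0.01,-0.02,0],[-0.03,-0.13,0,0.01,-0.02,0],[-0.01,-0.13,0,0.01,-0.02,0],[-0.01,-0.13,0,0.01,-0.02,0],[-0.01,-0.13,0,0.01,-0.02,0]],
])

```text
clock: 5.55
position: [0.5291, -0.1232, 0.1984]
ee_rot: [0.995, 0.096, 0.0, 0.0]
ft_force: [0.5, -1.7, -0.4]
grip_width: 0.0
```

```bash
python3 - <<'E'
from plan import *
plan([*g2w(-102,-1),.198],10.76,n=6)
from workcell import cams
c=cams.camera('top')['color'][:,:,::-1];cv2.imwrite('pics/t3.png',cv2.resize(c[160:310,240:420],(720,600),interpolation=cv2.INTER_CUBIC))
E
```

```text
t 5.55 tcp [ 0.5291 -0.1232  0.1984] g [-1.311e+02 -1.000e-01] yaw 10.97 tilt 0.08 F [ 0.5 -1.7 -0.4] w 0.0
6
[[[0.0,-0.1,0.0,0.0,-0.0,0.01],[0.0,-0.1,0.0,0.0,-0.0,0.01],[0.0,-0.1,0.0,0.0,-0.0,0.01],[0.0,-0.1,0.0,0.0,-0.0,0.01],[0.0,-0.1,0.0,0.0,-0.0,0.01],[0.0,-0.1,0.0,0.0,-0.0,0.01]]]
```

View pics/t3.png

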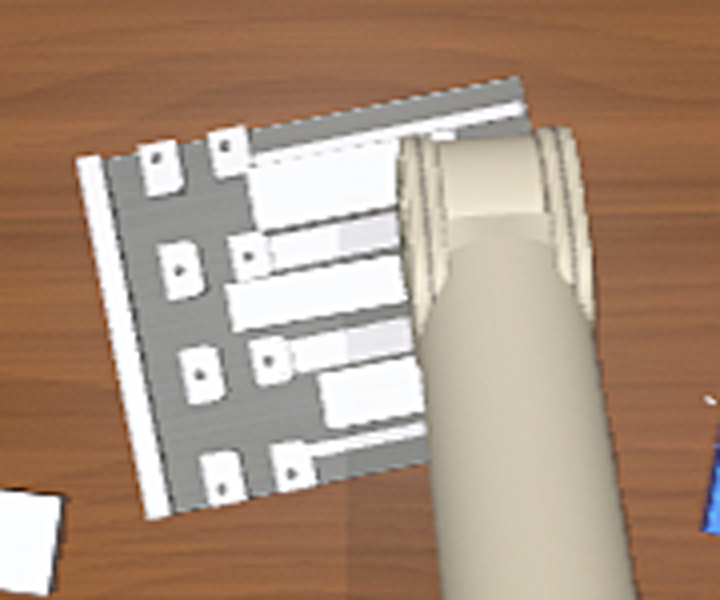

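The far bar's leading end rests at its go jaws (250,170–225). The mid bar has entered its go slot, with its leading end at (230,285–330). I keep pushing.

Call:
servo_tool([
  [[0,-0.13,0,0,0,0],[0,-0.13,0.01,0.01,0,0],[0,-0.13,0.01,0.01,0,0],[0,-0.13,0.01,0.01,0,0],[0,-0.13,0.01,0.01,0,0]],
])

```text
clock: 6.1
position: [0.5238, -0.0916, 0.1984]
ee_rot: [0.996, 0.094, 0.002, 0.001]
ft_force: [0.6, -5.3, 3.9]
grip_width: -0.002
```

```bash
python3 - <<'E'
from plan import *
plan([*g2w(-72,-1),.198],10.76,n=5)
E
```

```text
t 6.1 tcp [ 0.5238 -0.0916  0.1984] g [-99.   -0.8] yaw 10.8 tilt 0.32 F [ 0.6 -5.3  3.9] w -0.002
5
[[[0.0,-0.11,0.0,0.01,-0.01,0.0],[0.0,-0.11,0.0,0.01,-0.01,0.0],[0.0,-0.11,0.0,0.01,-0.01,0.0],[0.0,-0.11,0.0,0.01,-0.01,0.0],[0.0,-0.11,0.0,0.01,-0.01,0.0]]]
```

Call:
servo_tool([
  [[0,-0.13,0,0.01,-0.01,0],[0,-0.13,0.01,0.01,-0.01,0],[0,-0.12,0.01,0.01,0,0],[0,-0.12,0.01,0.01,0,0]],
])

```text
clock: 6.5
position: [0.5198, -0.0671, 0.1983]
ee_rot: [0.996, 0.093, 0.003, 0.001]
ft_force: [0.8, -5.4, 3.6]
grip_width: -0.001
```

```bash
python3 - <<'E'
from plan import *
show()
E
```

```text
t 6.5 tcp [ 0.5198 -0.0671  0.1983] g [-74.3  -1.5] yaw 10.68 tilt 0.38 F [ 0.8 -5.4  3.6] w -0.001
```

Call:
servo_tool([
  [[0,-0.12,0,0.02,-0.01,0],[0,-0.12,0.01,0.02,-0.01,0],[0,-0.1,0.01,0.01,0,0]],
])

```text
clock: 6.8
position: [0.5172, -0.0522, 0.1984]
ee_rot: [0.996, 0.092, 0.003, 0.002]
ft_force: [3.7, -26.7, 3.7]
grip_width: -0.002
```

```bash
python3 - <<'E'
from plan import *
show()
E
```

```text
t 6.8 tcp [ 0.5172 -0.0522  0.1984] g [-59.1  -1.7] yaw 10.56 tilt 0.41 F [  3.7 -26.7   3.7] w -0.002
```

Call:
servo_tool([
  [[0,-0.06,0,0,0,0]],
])

```text
clock: 6.9
position: [0.5167, -0.0517, 0.1985]
ee_rot: [0.996, 0.091, 0.003, 0.004]
ft_force: [0.2, -14.4, -0.1]
grip_width: -0.002
```

```bash
python3 - <<'E'
from plan import *
show()
from workcell import cams
c=cams.camera('top')['color'][:,:,::-1];cv2.imwrite('pics/t4.png',cv2.resize(c[160:310,240:420],(720,600),interpolation=cv2.INTER_CUBIC))
E
```

```text
t 6.9 tcp [ 0.5167 -0.0517  0.1985] g [-58.6  -1.3] yaw 10.43 tilt 0.59 F [  0.2 -14.4  -0.1] w -0.002
```

View pics/t4.png

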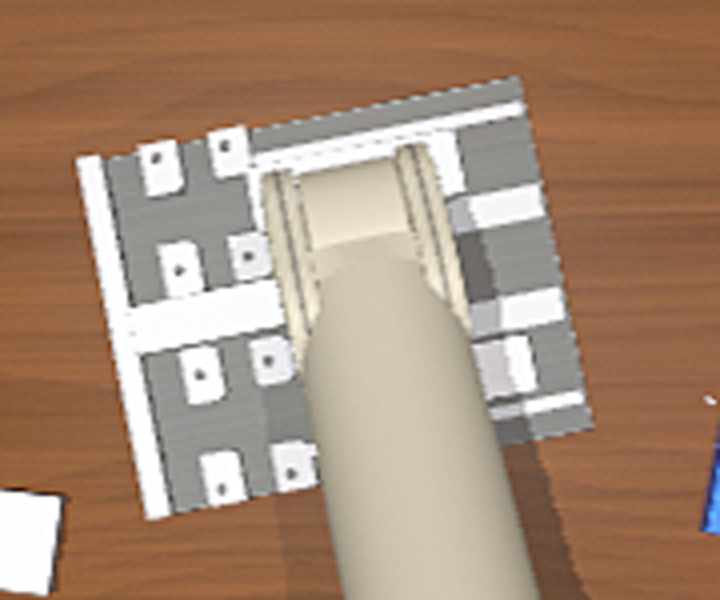

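The mid bar reaches the end stop, its leading end touching it at (130,325). I back off and go to the near lane.

Call:
servo_tool([
  [[0,0.3,0,-0.05,-0.03,0],[0,0.4,-0.5,0,0,0],[0,0.5,-0.5,0,0,0]],
])

```text
clock: 7.25
position: [0.5259, -0.1072, 0.2469]
ee_rot: [0.996, 0.094, -0.002, 0.004]
ft_force: [0.9, 0.4, 0.7]
grip_width: -0.003
```

```bash
python3 - <<'E'
from plan import *
plan([*g2w(-205,76),.25],10.76,n=3)
E
```

```text
t 7.25 tcp [ 0.5259 -0.1072  0.2469] g [-1.148e+02  1.000e-01] yaw 10.83 tilt 0.49 F [0.9 0.4 0.7] w -0.003
3
[[[-0.51,0.6,-0.01,0.03,0.02,0.0],[-0.51,0.6,-0.02,0.03,0.02,0.0],[-0.51,0.6,-0.02,0.03,0.02,0.0]]]
```

Call:
servo_tool([
  [[-0.51,0.6,-0.01,0.03,0.02,0],[-0.51,0.6,-0.02,0.03,0.02,0],[-0.51,0.6,-0.02,0.03,0.02,0],[0,0,0.5,0,0,0],[0,0,0.5,0,0,0],[0,0,0,0,0,0]],
])

```text
clock: 7.85
position: [0.4674, -0.2157, 0.2022]
ee_rot: [0.996, 0.093, 0.004, -0.001]
ft_force: [0.1, 0.9, 1.1]
grip_width: -0.0
```

```bash
python3 - <<'E'
from plan import *
plan([*g2w(-181,75),.197],10.76,n=2)
E
```

```text
t 7.85 tcp [ 0.4674 -0.2157  0.2022] g [-210.5   77.8] yaw 10.71 tilt 0.48 F [0.1 0.9 1.1] w -0.0
2
[[[0.03,-0.29,0.05,-0.01,-0.05,-0.01],[0.03,-0.3,0.05,-0.01,-0.05,-0.01]]]
```

Call:
servo_tool([
  [[0.02,-0.29,0.05,-0.01,-0.05,0],[0.02,-0.28,0.05,-0.01,-0.04,0],[0,-0.12,0.01,0.01,0,0],[0,-0.12,0.01,0.01,0,0],[0,-0.12,0.01,0.01,0,0]],
])

```text
clock: 8.35
position: [0.4618, -0.1647, 0.1984]
ee_rot: [0.995, 0.095, 0.001, -0.001]
ft_force: [0.8, -3.4, -0.3]
grip_width: -0.002
```

```bash
python3 - <<'E'
from plan import *
plan([*g2w(-140,75),.197],10.76,n=4)
E
```

```text
t 8.35 tcp [ 0.4618 -0.1647  0.1984] g [-159.3   73.7] yaw 10.88 tilt 0.18 F [ 0.8 -3.4 -0.3] w -0.002
4
[[[-0.01,-0.1,0.01,-0.0,-0.01,0.01],[-0.01,-0.1,0.01,-0.0,-0.01,0.01],[-0.01,-0.1,0.01,-0.0,-0.01,0.01],[-0.01,-0.1,0.01,-0.0,-0.01,0.01]]]
```

Call:
servo_tool([
  [[-0.01,-0.12,0.01,0,-0.01,0.01],[-0.01,-0.12,0.01,0,-0.01,0.01],[-0.01,-0.12,0.01,0,0,0],[-0.01,-0.12,0.01,0,0,0]],
])

```text
clock: 8.75
position: [0.4561, -0.1413, 0.1983]
ee_rot: [0.996, 0.093, 0.003, 0.001]
ft_force: [2.3, -4.9, 3.1]
grip_width: -0.003
```

```bash
python3 - <<'E'
from plan import *
plan([*g2w(-120,75),.197],10.76,n=4)
E
```

```text
t 8.75 tcp [ 0.4561 -0.1413  0.1983] g [-135.3   75. ] yaw 10.68 tilt 0.34 F [ 2.3 -4.9  3.1] w -0.003
4
[[[-0.0,-0.08,0.01,0.01,-0.01,-0.0],[-0.0,-0.08,0.01,0.01,-0.01,-0.0],[-0.0,-0.08,0.01,0.01,-0.01,-0.0],[-0.0,-0.08,0.01,0.01,-0.01,-0.0]]]
```

Call:
servo_tool([
  [[0,-0.12,0.01,0.01,-0.01,0],[0,-0.12,0.01,0.01,-0.01,0],[0,-0.12,0.01,0.01,0,0]],
])

```text
clock: 9.05
position: [0.4534, -0.1244, 0.1984]
ee_rot: [0.996, 0.092, 0.003, 0.002]
ft_force: [0.8, -5.9, 2.7]
grip_width: -0.004
```

```bash
python3 - <<'E'
from plan import *
show()
E
```

```text
t 9.05 tcp [ 0.4534 -0.1244  0.1984] g [-118.2   74.5] yaw 10.54 tilt 0.45 F [ 0.8 -5.9  2.7] w -0.004
```

Call:
servo_tool([
  [[0,-0.11,0.01,0.02,-0.01,0],[0,-0.1,0.01,0.02,-0.01,0]],
])

```text
clock: 9.25
position: [0.4519, -0.1161, 0.1986]
ee_rot: [0.996, 0.091, 0.004, 0.003]
ft_force: [5.4, -26.9, 0.9]
grip_width: 0.001
```

```bash
python3 - <<'E'
from plan import *
show()
E
```

```text
t 9.25 tcp [ 0.4519 -0.1161  0.1986] g [-109.7   74.4] yaw 10.41 tilt 0.54 F [  5.4 -26.9   0.9] w 0.001
```

Call:
servo_tool([
  [[0,-0.06,0,0,0,0]],
])

```text
clock: 9.35
position: [0.4518, -0.1154, 0.1993]
ee_rot: [0.996, 0.09, 0.005, 0.005]
ft_force: [3.3, -17.2, 0.1]
grip_width: -0.001
```

```bash
python3 - <<'E'
from plan import *
show()
E
```

```text
t 9.35 tcp [ 0.4518 -0.1154  0.1993] g [-109.    74.4] yaw 10.28 tilt 0.79 F [  3.3 -17.2   0.1] w -0.001
```

Call:
servo_tool([
  [[0,0.3,0,-0.05,-0.03,0],[0,0.4,-0.5,0,0,0],[0,0.4,-0.8,0,0,0],[0,0.2,-0.8,0,0,0],[0,0,0,0,0,0]],
], jaw=60)

```text
clock: 9.85
position: [0.4619, -0.1799, 0.3077]
ee_rot: [0.996, 0.09, 0.001, 0.005]
ft_force: [-0.2, 0.7, 0.4]
grip_width: 0.769
```

```bash
python3 - <<'E'
from plan import *
o=show()
from workcell import cams
c=cams.camera('wrist');cv2.imwrite('pics/w5.png',c['color'][:,:,::-1])
C=(c['vertical_fov'],c['cx'],c['cy'],c['extrinsics']);print(c['extrinsics'].tolist(),C[:3])
i=c['color'][:,:,::-1].copy()
for P in ([-205,50,13],[-205,26,13],[-102,56,37],[-102,96,37],[-205,102,13],[-6,102,13],[-27,76,37],[-6,50,13],[-210,130,5],[48,56,37],[48,96,37]):
    u=proj(C,[*g2w(*P[:2]),P[2]/1e3])[0]; print(P,u.round()); cv2.circle(i,(int(u[0]),int(u[1])),4,(0,0,255),1)
cv2.imwrite('pics/w5o.png',i)
c=cams.camera('side')['color'][:,:,::-1];cv2.imwrite('pics/s5.png',cv2.resize(c[150:330,200:420],(733,600),interpolation=cv2.INTER_CUBIC))
E
```

```text
t 9.85 tcp [ 0.4619 -0.1799  0.3077] g [-174.3   76.5] yaw 10.35 tilt 0.59 F [-0.2  0.7  0.4] w 0.769
[[0.9837908271129688, 0.17037222946125014, 0.055936677741717004, 0.4483368043358952], [0.17930997194270723, -0.9379246918701941, -0.2968925838449055, -0.10608963806529947], [0.0018821398149745947, 0.30211020474092204, -0.9532711480691693, 0.27672272765375777], [0.0, 0.0, 0.0, 1.0]] (65.88616809636564, 314.15991250857843, 233.19000200443938)
[-205, 50, 13] [349. 261.]
[-205, 26, 13] [380. 260.]
[-102, 56, 37] [346. 120.]
[-102, 96, 37] [281. 121.]
[-205, 102, 13] [281. 261.]
[-6, 102, 13] [269. -46.]
[-27, 76, 37] [312. -20.]
[-6, 50, 13] [355. -47.]
[-210, 130, 5] [246. 263.]
[48, 56, 37] [ 351. -195.]
[48, 96, 37] [ 271. -195.]
```

View pics/w5o.png

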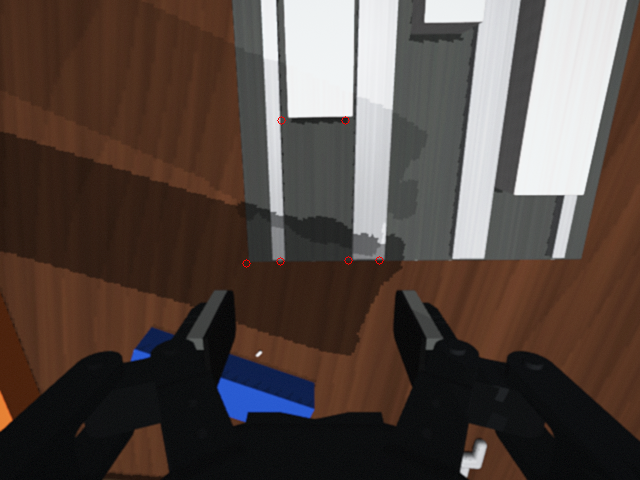

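View pics/s5.png

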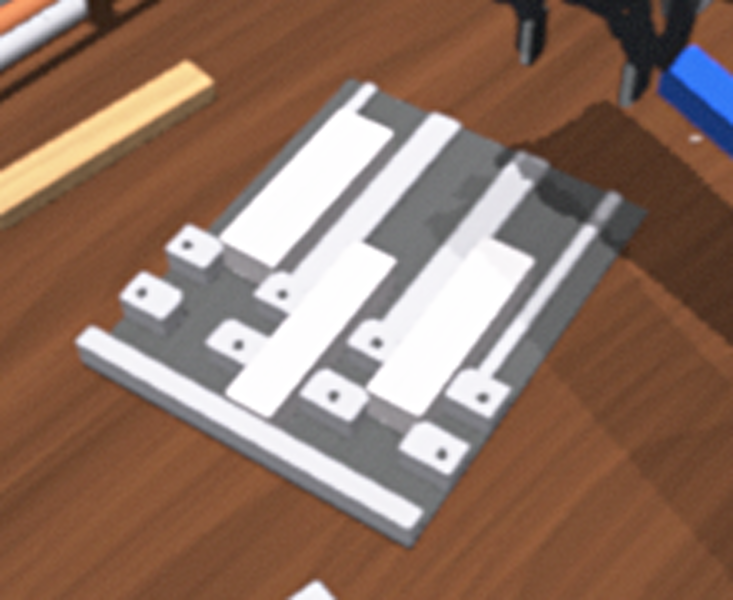

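The side view shows all three results:
- Far bar: stopped at go, leading end at (245,262).
- Mid bar: at the end stop (250,400).
- Near bar: through go and stopped at no-go, leading end at (400,405).

The near bar is the good one. The blue and orange look-alikes are off the gauge.

```bash
python3 - <<'E'
from plan import *
plan([*g2w(-31,73.5),.245],10.76,n=4)
i=cv2.imread('pics/s5.png');cv2.imwrite('pics/s5c.png',cv2.resize(i[200:500,300:600],(600,600),interpolation=cv2.INTER_CUBIC))
E
```

```text
t 9.95 tcp [ 0.4606 -0.1786  0.3034] g [-172.8   77.6] yaw 10.41 tilt 0.43 F [-0.3 -0.6  0.1] w 0.759
4
[[[0.02,-0.71,0.29,0.02,0.01,-0.02],[0.02,-0.71,0.29,0.02,0.01,-0.02],[0.02,-0.71,0.29,0.02,0.01,-0.02],[0.02,-0.71,0.29,0.02,0.01,-0.02]]]
```

View pics/s5c.png

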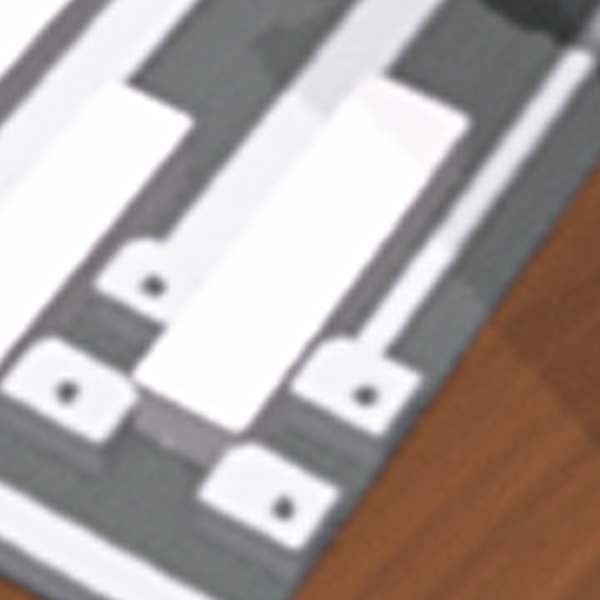

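The crop confirms it: the near bar is between its go jaws and held at the no-go jaws, with its leading end between (130,385) and (240,440).

Call:
servo_tool([
  [[0.02,-0.71,0.29,0.02,0.01,-0.02],[0.02,-0.71,0.29,0.02,0.01,-0.02],[0.02,-0.71,0.29,0.02,0.01,-0.02],[0.02,-0.7,0.25,0.02,0.01,-0.02],[0,0,0,0,0,0]],
], jaw=70)

```text
clock: 10.45
position: [0.4341, -0.0332, 0.2386]
ee_rot: [0.996, 0.094, -0.004, -0.003]
ft_force: [0.2, 0.1, 0.8]
grip_width: 0.725
```

```bash
python3 - <<'E'
from plan import *
from workcell import cams
c=cams.camera('wrist');i=c['color'][:,:,::-1].copy()
plan([*g2w(-30,73.5),.20],10.76,n=2)
C=(c['vertical_fov'],c['cx'],c['cy'],c['extrinsics'])
for P in ([-6,102,13],[48,56,37],[48,96,37],[100,50,27],[50,57.5,27],[50,94.5,27]):
    u=proj(C,[*g2w(*P[:2]),P[2]/1e3])[0]; print(P,u.round()); cv2.circle(i,(int(u[0]),int(u[1])),4,(0,0,255),1)
cv2.imwrite('pics/w6.png',i)
c=cams.camera('side')['color'][:,:,::-1];cv2.imwrite('pics/s6.png',cv2.resize(c[130:330,200:440],(720,600),interpolation=cv2.INTER_CUBIC))
E
```

```text
t 10.5 tcp [ 0.4346 -0.0352  0.2392] g [-27.   76.3] yaw 10.72 tilt 0.54 F [-0.6 -0.3  0.3] w 0.728
2
[[[0.03,0.03,0.39,-0.03,0.05,-0.0],[0.03,0.03,0.39,-0.03,0.05,-0.0]]]
[-6, 102, 13] [271. 230.]
[48, 56, 37] [364. 129.]
[48, 96, 37] [275. 129.]
[100, 50, 27] [380.   3.]
[50, 57.5, 27] [359. 124.]
[50, 94.5, 27] [280. 124.]
```

View pics/w6.png

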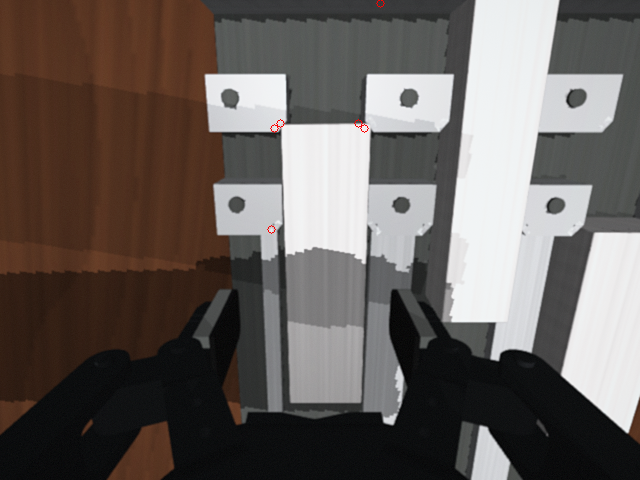

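View pics/s6.png

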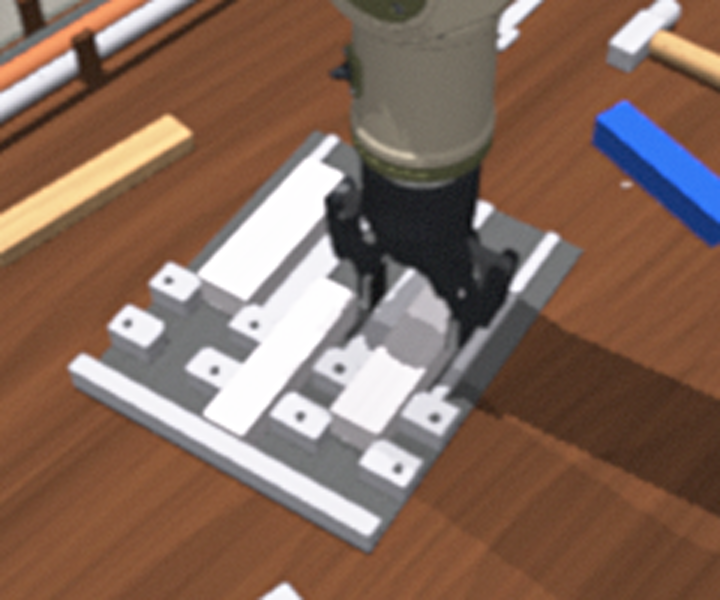

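Fingers are centred at u≈314 and the bar at u≈325, so I shift about 4 mm toward −gauge y, then descend.

```bash
python3 - <<'E'
from plan import *
plan([*g2w(-28,72),.202],10.76,n=2)
E
```

```text
t 10.55 tcp [ 0.4352 -0.0368  0.24  ] g [-28.8  76. ] yaw 10.58 tilt 0.45 F [-0.4 -0.6  0.7] w 0.729
2
[[[0.04,-0.01,0.38,-0.02,0.04,-0.02],[0.04,-0.01,0.38,-0.02,0.04,-0.02]]]
```

Call:
servo_tool([
  [[0.07,0,0.05,-0.05,0.06,0],[0.02,0.01,0.3,-0.03,0.04,0],[0,0.01,0.3,0,0,0],[0,0,0,0,0,0]],
], jaw=85, force=20)

```text
clock: 10.95
position: [0.4413, -0.0409, 0.2061]
ee_rot: [0.996, 0.089, 0.002, 0.002]
ft_force: [-0.4, -0.4, 0.6]
grip_width: 0.668
```

```bash
python3 - <<'E'
from plan import *
from workcell import cams
c=cams.camera('wrist');cv2.imwrite('pics/w7.png',c['color'][:,:,::-1])
plan([*g2w(-28,72),.191],10.76,n=2)
E
```

```text
t 11.0 tcp [ 0.4417 -0.0409  0.207 ] g [-33.9  70.4] yaw 10.25 tilt 0.38 F [ 0.2 -1.  -0.4] w 0.67
2
[[[-0.02,-0.06,0.16,0.03,-0.03,-0.05],[-0.02,-0.06,0.16,0.03,-0.03,-0.05]]]
```

View pics/w7.png

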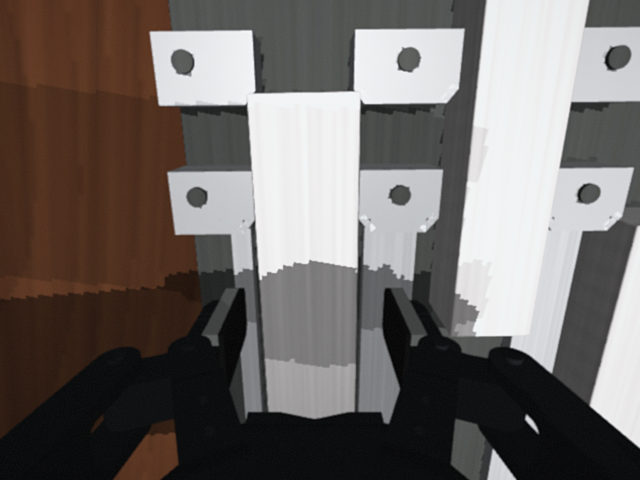

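Call:
servo_tool([
  [[-0.06,-0.05,0.06,0.02,-0.03,-0.04],[-0.01,-0.05,0.14,0.02,-0.02,-0.03],[0,-0.01,0.1,0,0,0],[0,0,0,0,0,0]],
])

```text
clock: 11.4
position: [0.4378, -0.0367, 0.1924]
ee_rot: [0.996, 0.092, 0.001, 0.001]
ft_force: [0.3, -0.4, 0.9]
grip_width: 0.668
```

```bash
python3 - <<'E'
from plan import *
from workcell import cams
c=cams.camera('wrist');cv2.imwrite('pics/w8.png',c['color'][:,:,::-1])
plan([*g2w(-28,73.3),.191],10.76,n=1)
E
```

```text
t 11.45 tcp [ 0.4379 -0.0367  0.1927] g [-29.1  73.3] yaw 10.52 tilt 0.19 F [0.6 0.  0.4] w 0.669
1
[[[-0.0,-0.02,0.03,0.02,-0.03,-0.05]]]
```

View pics/w8.png

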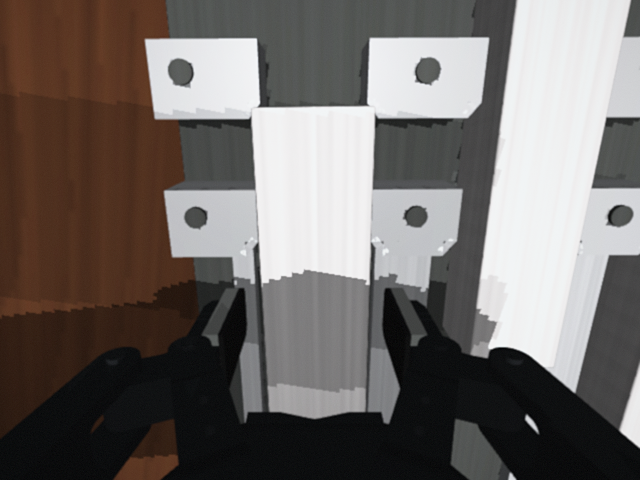

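Now centred: bar at u 261–370, fingers at 246–384. I close gently.

Call:
servo_tool([
  [[0,-0.01,0.06,0.02,-0.02,-0.03],[0,0,0,0,0,0],[0,0,0,0,0,0],[0,0,0,0,0,0],[0,0,0,0,0,0]],
], jaw=255, force=20)

```text
clock: 11.95
position: [0.4382, -0.0363, 0.1897]
ee_rot: [0.996, 0.093, 0.001, 0.0]
ft_force: [0.9, -0.3, -3.1]
grip_width: 0.464
```

```bash
python3 - <<'E'
from plan import *
show()
E
```

```text
t 11.95 tcp [ 0.4382 -0.0363  0.1897] g [-28.8  73. ] yaw 10.66 tilt 0.11 F [ 0.9 -0.3 -3.1] w 0.464
```

Call:
servo_tool([
  [[0,0,0,0,0,0],[0,0,0,0,0,0],[0,0,-0.1,0,0,0],[0,0,-0.15,0,0,0]],
], force=80)

```text
clock: 12.35
position: [0.4378, -0.0366, 0.2021]
ee_rot: [0.996, 0.093, 0.0, -0.0]
ft_force: [3.5, -1.2, -6.8]
grip_width: 0.449
```

```bash
python3 - <<'E'
from plan import *
plan([*g2w(-28,73.3),.215],10.76,n=1)
E
```

```text
t 12.35 tcp [ 0.4378 -0.0366  0.2021] g [-29.   73.4] yaw 10.66 tilt 0.05 F [ 3.5 -1.2 -6.8] w 0.449
1
[[[0.0,-0.02,-0.26,0.0,-0.01,-0.02]]]
```

Call:
servo_tool([
  [[0,0,-0.25,0,0,0],[0,0,-0.4,0,0,0],[0,0,-0.6,0,0,0],[0,0,-0.6,0,0,0],[0,0,0,0,0,0]],
])

```text
clock: 12.85
position: [0.4361, -0.0354, 0.301]
ee_rot: [0.996, 0.094, -0.001, -0.001]
ft_force: [1.3, 0.2, -5.0]
grip_width: 0.452
```

```bash
python3 - <<'E'
from plan import *
from workcell import cams
c=cams.camera('top')['color'][:,:,::-1];cv2.imwrite('pics/t9.png',cv2.resize(c[180:320,140:320],(720,560),interpolation=cv2.INTER_CUBIC))
c=cams.camera('side')['color'][:,:,::-1];cv2.imwrite('pics/s9.png',c)
show()
E
```

```text
t 12.95 tcp [ 0.4349 -0.0358  0.2975] g [-27.6  76.1] yaw 10.76 tilt 0.46 F [ 0.3 -0.2 -5.2] w 0.445
```

View pics/t9.png

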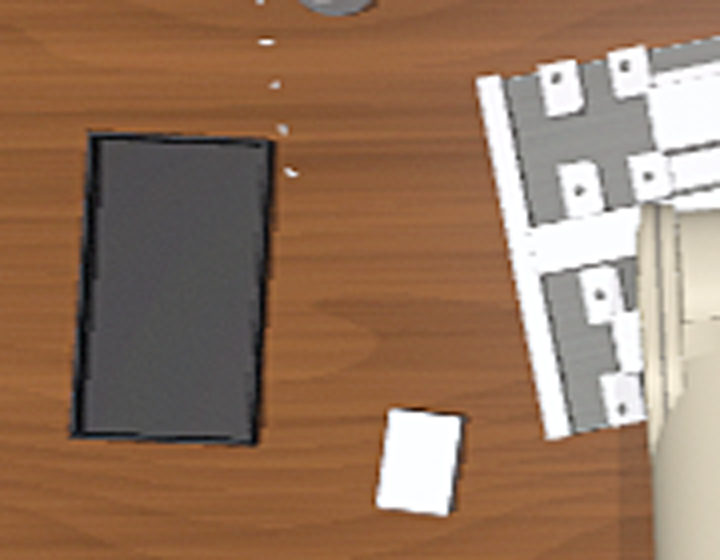

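View pics/s9.png

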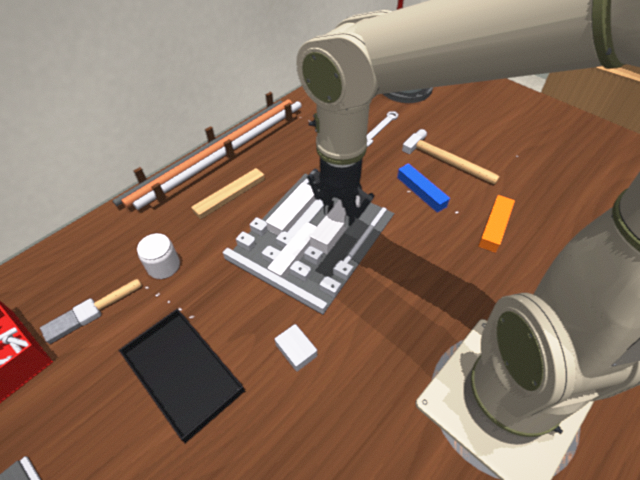

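The bar is held above the gauge in the side view (327,232), with the mid and far bars unmoved. The empty tray has its corners at (179,310), (243,390), (185,440) and (121,350).

```bash
python3 - <<'E'
from plan import *
t=[(162,212.75),(208.5,215),(204.25,291),(157.75,289.75)]
s=[(179,310),(121,350),(185,440),(243,390)]
for c,q in(('top',t),('side',s)):
    P=unproj(c,q,.026)[:,:2]; print(P.round(3).tolist(),P.mean(0).round(4),cv2.minAreaRect((P*1000).astype(np.float32)))
plan([.465,.359,.32],86.5)
E
```

```text
[[0.578, 0.423], [0.57, 0.29], [0.354, 0.302], [0.359, 0.433]] [0.4653 0.3621] ((465.40545654296875, 361.75006103515625), (133.11904907226562, 219.51759338378906), 87.27508544921875)
[[0.565, 0.293], [0.574, 0.418], [0.355, 0.429], [0.348, 0.309]] [0.4606 0.3623] ((460.24176025390625, 363.5838317871094), (125.57400512695312, 219.3160400390625), 85.64458465576172)
t 12.95 tcp [ 0.4349 -0.0358  0.2975] g [-27.6  76.1] yaw 10.76 tilt 0.46 F [ 0.3 -0.2 -5.2] w 0.445
16
[[[0.13,-0.48,-0.03,-0.01,0.0,-0.95],[0.17,-0.47,-0.03,-0.01,0.0,-0.95],[0.21,-0.45,-0.03,-0.01,0.0,-0.95],[0.24,-0.43,-0.03,-0.01,0.0,-0.95],[0.28,-0.41,-0.03,-0.01,0.0,-0.95],[0.31,-0.39,-0.03,-0.01,0.0,-0.95],[0.34,-0.36,-0.03,-0.01,0.0,-0.95],[0.37,-0.33,-0.03,-0.01,0.0,-0.95],[0.4,-0.3,-0.03,-0.01,0.0,-0.95],[0.42,-0.26,-0.03,-0.01,0.0,-0.95],[0.44,-0.23,-0.03,-0.01,0.0,-0.95],[0.46,-0.19,-0.03,-0.01,0.0,-0.95]]]
[[[0.47,-0.15,-0.03,-0.01,0.0,-0.95],[0.48,-0.11,-0.03,-0.01,0.0,-0.95],[0.49,-0.07,-0.03,-0.01,0.0,-0.95],[0.49,-0.03,-0.03,-0.01,0.0,-0.95]]]
```

Call:
servo_tool([
  [[0.13,-0.48,-0.06,0,0,-0.95],[0.17,-0.47,-0.06,0,0,-0.95],[0.21,-0.45,-0.05,0,0,-0.95],[0.24,-0.43,-0.05,0,0,-0.95],[0.28,-0.41,-0.03,0,0,-0.95],[0.31,-0.39,-0.03,0,0,-0.95],[0.34,-0.36,-0.03,0,0,-0.95],[0.37,-0.33,-0.03,0,0,-0.95],[0.4,-0.3,-0.03,0,0,-0.95],[0.42,-0.26,-0.03,0,0,-0.95],[0.44,-0.23,-0.03,0,0,-0.95],[0.46,-0.19,-0.03,0,0,-0.95]],
])

```text
clock: 14.15
position: [0.4392, 0.2842, 0.311]
ee_rot: [0.808, 0.589, -0.011, -0.011]
ft_force: [-0.0, -0.2, -4.5]
grip_width: 0.448
```

```bash
python3 - <<'E'
from plan import *
plan([.464,.362,.29],87)
E
```

```text
t 14.15 tcp [0.4392 0.2842 0.311 ] g [285.9  12.1] yaw 72.17 tilt 1.81 F [-0.  -0.2 -4.5] w 0.448
3
[[[0.55,0.0,0.14,-0.12,0.01,-0.99],[0.54,0.05,0.14,-0.12,0.01,-0.99],[0.54,0.09,0.14,-0.12,0.01,-0.99]]]
```

Call:
servo_tool([
  [[0.55,0,0.14,-0.12,0.01,-0.99],[0.54,0.05,0.14,-0.12,0.01,-0.99],[0.5,0.09,0.14,-0.12,0.01,-0.99],[0,0,0,0,0,0]],
])

```text
clock: 14.55
position: [0.4575, 0.3719, 0.2854]
ee_rot: [0.714, 0.7, -0.001, -0.004]
ft_force: [-0.5, -0.2, -5.1]
grip_width: 0.45
```

```bash
python3 - <<'E'
from plan import *
plan([.464,.362,.22],87,n=3)
from workcell import cams
c=cams.camera('side')['color'][:,:,::-1];cv2.imwrite('pics/s10.png',cv2.resize(c[240:460,60:330],(736,600),interpolation=cv2.INTER_CUBIC))
c=cams.camera('wrist')['color'][:,:,::-1];cv2.imwrite('pics/w10.png',c)
E
```

```text
t 14.55 tcp [0.4575 0.3719 0.2854] g [368.7 -22.2] yaw 88.9 tilt 0.48 F [-0.5 -0.2 -5.1] w 0.45
3
[[[-0.07,0.05,0.44,-0.03,-0.02,0.13],[-0.07,0.05,0.44,-0.03,-0.02,0.13],[-0.07,0.05,0.44,-0.03,-0.02,0.13]]]
```

View pics/s10.png

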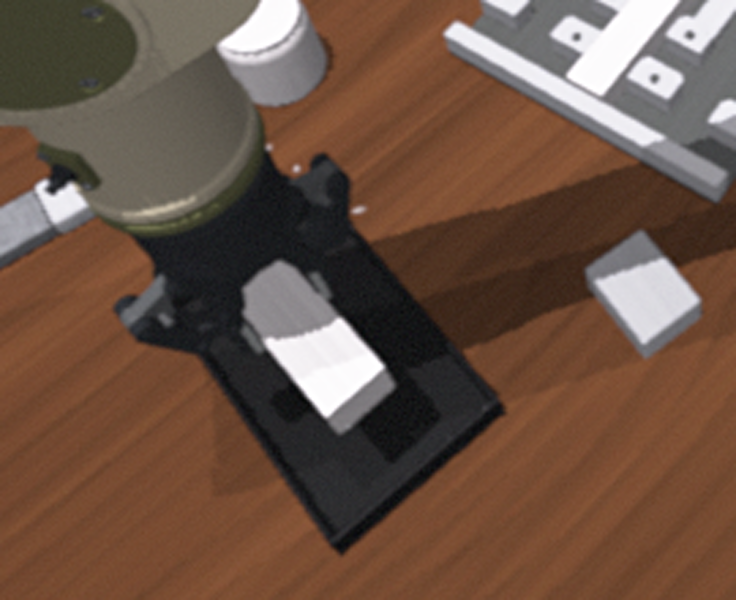

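View pics/w10.png

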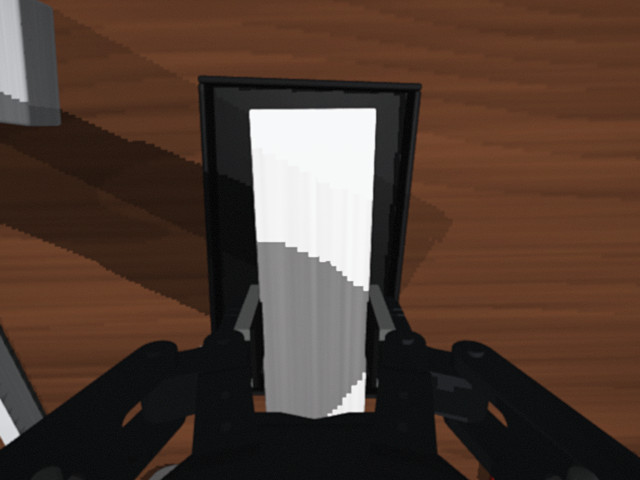

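The bar hangs level over the tray, in line with it. The wrist view has tray rim 200–420 and bar 250–376. I descend.

Call:
servo_tool([
  [[-0.07,0.05,0.44,-0.03,-0.02,0.13],[-0.07,0.05,0.4,-0.03,-0.02,0.13],[-0.05,0.03,0.3,-0.03,-0.02,0.1],[0,0,0,0,0,0]],
])

```text
clock: 15.05
position: [0.4628, 0.3584, 0.2271]
ee_rot: [0.728, 0.686, -0.002, 0.002]
ft_force: [0.4, -0.1, -5.2]
grip_width: 0.449
```

```bash
python3 - <<'E'
from plan import *
plan([.464,.362,.194],87,n=3)
E
```

```text
t 15.05 tcp [0.4628 0.3584 0.2271] g [354.4 -24.9] yaw 86.63 tilt 0.28 F [ 0.4 -0.1 -5.2] w 0.449
3
[[[0.03,0.01,0.22,0.0,0.02,-0.02],[0.03,0.01,0.22,0.0,0.02,-0.02],[0.02,0.01,0.22,0.0,0.02,-0.02]]]
```

Call:
servo_tool([
  [[0.03,0.01,0.22,0,0.02,-0.02],[0.02,0.01,0.22,0,0.02,-0.02],[0.02,0,0.17,0,0.02,0],[0,0,0,0,0,0]],
])

```text
clock: 15.45
position: [0.4643, 0.3622, 0.1958]
ee_rot: [0.726, 0.687, 0.001, -0.0]
ft_force: [-0.8, -0.3, -5.1]
grip_width: 0.452
```

```bash
python3 - <<'E'
from plan import *
plan([.464,.362,.19],87,n=2)
E
```

```text
t 15.45 tcp [0.4643 0.3622 0.1958] g [357.8 -27.1] yaw 86.83 tilt 0.15 F [-0.8 -0.3 -5.1] w 0.452
2
[[[-0.0,-0.0,0.06,0.01,-0.01,-0.02],[-0.0,-0.0,0.06,0.01,-0.01,-0.02]]]
```

Call:
servo_tool([
  [[0,0,0.05,0.01,-0.01,0],[0,0,0.05,0,0,0],[0,0,0.03,0,0,0]],
])

```text
clock: 15.75
position: [0.4645, 0.3628, 0.1896]
ee_rot: [0.726, 0.687, 0.001, -0.0]
ft_force: [-0.2, 0.4, -5.9]
grip_width: 0.449
```

```bash
python3 - <<'E'
from plan import *
show()
E
```

```text
t 15.75 tcp [0.4645 0.3628 0.1896] g [358.4 -27.4] yaw 86.85 tilt 0.15 F [-0.2  0.4 -5.9] w 0.449
```

Call:
servo_tool([
  [[0,0,0.03,0,0,0],[0,0,0.02,0,0,0]],
])

```text
clock: 15.95
position: [0.4644, 0.3631, 0.1891]
ee_rot: [0.726, 0.687, 0.001, 0.001]
ft_force: [-4.9, -5.6, 7.8]
grip_width: 0.447
```

```bash
python3 - <<'E'
from plan import *
show()
E
```

```text
t 15.95 tcp [0.4644 0.3631 0.1891] g [358.6 -27.4] yaw 86.84 tilt 0.14 F [-4.9 -5.6  7.8] w 0.447
```

Contact: the force has gone from −5.9 to +7.8 N. I release with a partial opening so the fingers stay inside the walls.

Call:
servo_tool([
  [[0,0,0,0,0,0],[0,0,0,0,0,0],[0,0,0,0,0,0],[0,0,-0.2,0,0,0],[0,0,-0.4,0,0,0],[0,0,-0.8,0,0,0],[0,0,-0.9,0,0,0],[0,0,-0.9,0,0,0],[-0.5,0,-0.6,0,0,0],[-0.9,0,0,0,0,0],[-0.9,0,0,0,0,0],[-0.9,0,0,0,0,0]],
], jaw=75)

```text
clock: 17.15
position: [0.4527, 0.2069, 0.394]
ee_rot: [0.721, 0.693, 0.007, -0.001]
ft_force: [1.1, -0.2, 0.3]
grip_width: 0.707
```

```bash
python3 - <<'E'
from plan import *
from workcell import cams
show()
c=cams.camera('top')['color'][:,:,::-1];cv2.imwrite('pics/t11.png',cv2.resize(c[130:320,130:400],(800,563),interpolation=cv2.INTER_CUBIC))
c=cams.camera('side')['color'][:,:,::-1];cv2.imwrite('pics/s11.png',c)
E
```

```text
t 17.15 tcp [0.4527 0.2069 0.394 ] g [207.5  13.3] yaw 87.67 tilt 0.78 F [ 1.1 -0.2  0.3] w 0.707
```

View pics/t11.png

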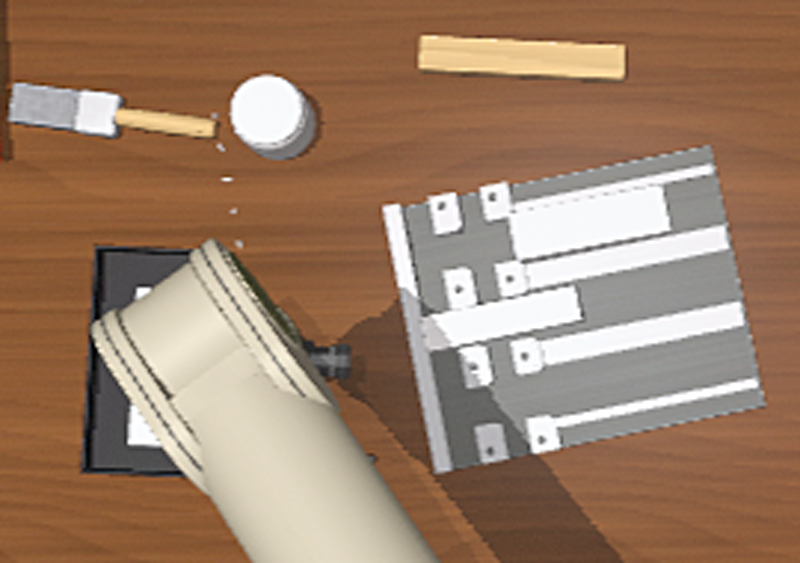

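View pics/s11.png

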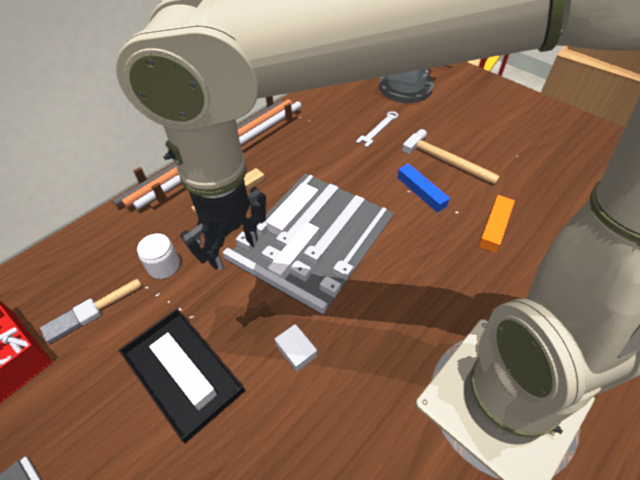

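```bash
python3 - <<'E'
from plan import *
for q in ([(511,208),(518,262),(669,231),(661,184)],[(425,320),(431,349),(581,321),(575,287)]):
    P=unproj('top',np.array(q)/2.963+[130,130],.037).mean(0);print(w2g(P))
q=np.array([(149,340),(163,333),(215,397),(200,409)]);print(unproj('side',q,.036).round(3))
E
```

```text
[-76.06864386 -77.2257167 ]
[24.02561477 -1.19322763]
[[0.547 0.371 0.036]
 [0.54  0.344 0.036]
 [0.371 0.352 0.036]
 [0.374 0.382 0.036]]
```

The rejects' centres measure gauge x ≈ −76 (go stop, nominal −77) and +24 (end stop, nominal +25). The accepted bar lies flat inside the tray and the arm is clear.

```bash
python3 -c "
from workcell import order;print(order.hand_in())"
```

```text
the job is handed in; nothing more can be done
None
```

I tried all three bars in the gauge, and the one in the near (+76 mm) lane is the good one. I lifted it out, lowered it into the black tray until it touched the floor, and released it. I handed the job in at about 17 s of the 62 s allowed.

| Lane | Where the gauge stopped it | Outcome |
|---|---|---|
| Far (−76 mm) | go slot | reject, left in place |
| Middle (0 mm) | end stop, after passing both slots | reject, left in place |
| Near (+76 mm) | no-go slot, after passing go | laid in the tray |

- **Pushing force:** sliding took about 3–6 N. It rose to 20–27 N for a moment as each bar reached its stop, and one more small nudge moved each by less than 1 mm.
- **Last checks:** in the final images the far bar's centre is at gauge x ≈ −76 mm (nominal −77) and the middle bar's at ≈ +24 mm (nominal +25). The accepted bar, about 39 mm wide by the jaw opening, lies flat inside the tray. The tin, brush, strip, offcut, hammer, wrench and both coloured look-alikes look unmoved.
- **Disagreements:** the wrist camera put the gauge 2–3 mm to one side of the fit from the top and side cameras, so I centred the grasp from the wrist picture. The top and side cameras put the tray centre up to 5 mm apart, well inside its clearance. No check failed.

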